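# Shut the bench air valve under its sliding cover

### The job

Shut off the compressed air at the blue valve box: with the fingertips, slide the metal cover along its rails right over to the other end of the box so that the red valve handle under it is laid bare, then push the red handle clockwise (seen from above) until it is fully shut, across its pipe. Only push: never lift or tip the cover out of its rails, leave the grey handle as it is, and do not disturb the other things on the bench. Finish with the cover still at that other end of the box.

Things in the scene. Friction and masses are not known exactly. Their poses are not given: they have to be found in the camera images.
- valve_box: Fixed blue box, 180 (x) x 320 (y) mm. Origin: centre of its underside on the bench (z = 0); x points away from the robot, y along the rails, z up. Two open bays, each 152 (x) x 151 (y) mm clear, centred at y = -76 and +76 mm, parted by a 6 mm wall 55 mm high. 14 mm thick side walls carry the cover at z = 62 mm between lips 74 mm high. A gauge behind it is 84 mm high.
- cover: Loose aluminium plate 165 (x) x 140 (y) x 5 mm, 0.35 kg, lying on the box's rails (underside at z = 62 mm) over the red handle's bay at the start; slides along box y with 1.5 mm side play until its edge meets an end stop (its centre at box y = -84 or +84 mm). Origin: centre of its underside; axes as the box. Sliding takes 1 to 5 N.
- ridge (a point): Top centre of the black ridge in the middle of the cover, to push against: 80 (x) x 14 (y) mm, from 5 to 27 mm above the cover's underside (67 to 89 mm above the bench).
- red_valve: Fixed red-handled ball valve; origin at the centre of its bay at bench height, axes as the box. Which bay it is in varies. The handle's vertical axis is at x = +20, y = -10 mm in this frame; the pipe runs along x at y = -10 mm, its top 31 mm high. Only the handle and the walls stand over 40 mm high in the bay.
- red_handle (a joint): Red handle's angle (rad): 0 = open, lying along the pipe, pointing from its axis to -x of the box (towards the robot); grows clockwise seen from above to 1.571 = fully shut at its stop, across the pipe, pointing to +y of the box. Starts between 0 and 0.35. Stays where it is left; turning it takes about 0.12 N m.
- red_tip (a point): Middle of the outer end face of the red handle, 58 mm from its axis, 46 mm above the bench. The handle is a bar with a red sleeve 14 mm wide, from 38 to 54 mm above the bench, covering 16 to 58 mm from the axis.
- grey_valve: Fixed grey-handled valve, same shape as the red one, in the other bay, uncovered at the start; origin at the centre of its bay at bench height. To be left alone; the cover passes over it with 8 mm to spare.
- grey_handle (a joint): Angle of the grey handle (rad), as for the red one; starts between 0 and 0.35 and must stay there.
- grey_tip (a point): Middle of the outer end face of the grey handle, 58 mm from its axis, 46 mm above the bench.
- bracket: Loose orange printed bracket, 50 x 40 x 40 mm, on the bench on the robot side of the box; bystander. Origin: centre of its underside.
- fitting: Loose brass pipe fitting, 32 mm across, 42 mm tall, standing on the bench on the robot side of the box; bystander. Origin: centre of its underside.
- caliper: Loose steel caliper with black head lying along y behind the box, 200 mm long, 13 mm high; bystander. Origin: under the middle of its beam.
- comparator: Loose dial comparator stand on a black stone base 110 x 170 x 45 mm, 245 mm tall, to the right; bystander. Origin: centre of its underside.
- gauge_tray: Loose wooden tray of steel gauge blocks, 100 x 150 x 30 mm, to the right; bystander. Origin: centre of its underside.
- mug: Loose blue mug, 80 mm across, 92 mm tall, to the left; bystander. Origin: centre of its underside.
- wrench: Loose steel wrench, 160 mm long, lying flat on the bench to the left; bystander. Origin: at the bench, near the middle of its length.
Things that resemble listed ones, but are neither listed nor needed, are in the scene too. Of the things shaped like the cover, the aluminium one is meant.

How it is judged (in metres and radians):
On the way, in this order (a step that is already met when the one before it is completed fails the run):
1. the cover is slid over to the other end of the box, still on its rails, while the red handle is still open (horizontal distance between cover and red_valve above 0.14 m and z of cover in the frame of valve_box between 0.057 and 0.067 m and angle between cover's own z axis and vertical below 0.05 rad and value of joint red_handle below 0.7 rad), for 0.2 s.
2. the red handle is pushed shut (value of joint red_handle above 1.45 rad), for 0.2 s.
At the end, for the whole second after the job is handed in: Red handle at rest above 1.45 rad; cover still and flat on its rails, its centre over 140 mm from the centre of the red bay (within about 20 mm of the far stop); grey handle tip within 15 mm and every bystander within 30 mm of its start (horizontal distance between cover and red_valve above 0.14 m and z of cover in the frame of valve_box between 0.057 and 0.067 m and angle between cover's own z axis and vertical below 0.05 rad and value of joint red_handle above 1.45 rad and velocity of joint red_handle between -0.05 and 0.05 rad/s and linear speed of cover below 0.01 m/s and distance of grey_tip from where it was at the start of the episode below 0.015 m and distance of each of bracket, fitting, caliper, comparator, gauge_tray, mug, wrench from where it was at the start of the episode below 0.03 m); the robot touches nothing.
It fails at once if the cover is lifted more than 12 mm or tipped more than 0.12 rad (z of cover in the frame of valve_box above 0.074 m or angle between cover's own z axis and vertical above 0.12 rad).
It fails at once if the grey handle's tip is moved by more than 15 mm (distance of grey_tip from where it was at the start of the episode above 0.015 m).
It fails at once if a bystander is lifted or shifted by more than 30 mm (distance of any of bracket, fitting, caliper, comparator, gauge_tray, mug, wrench from where it was at the start of the episode above 0.03 m).
It also fails if it takes over 48 s, if anything falls off the work surface, if the arm or the gripper's body presses on something with over 40 N, if the wrist force passes 120 N, or if a joint passes its speed limit or range.

### The arm

A 6-joint arm with a two-finger parallel gripper is mounted at the origin on the work surface. World frame = base frame: x ahead of the robot, y to its left, z up, the work surface at z = 0. Lengths are in mm, angles in degrees, forces in N, time in s.
With the tool pointing down it reaches from about 300 to 850 mm from the base axis. Payload 4.2 kg.
Tool frame: the origin (TCP) lies midway between the tips of the shut fingers; the grasp point (between the pads) lies 19 mm behind it (robot.tcp_to_grasp is the distance from the TCP to the grasp point, in mm); z points along the fingers, y is the line along which they close (so a half turn about z gives the same grasp; the last joint's range is limited). The gripper opens to 91 mm and grips with 3 to 60 N. Pads are 32 mm wide; open, the fingers measure 118 mm over their backs; the gripper's body (76 mm by 178 mm) begins 60 mm behind the grasp point.
Start: joints at [-74.427, 18.312, 89.639, -0, 72.044, -1.146], TCP at [165.417, -550.709, 213.976] pointing down, gripper open.
Joint ranges: [-177.97, 177.97], [-48.28, 115.42], [12.27, 149.76], [-77.06, 257.06], [2.81, 150.46], [-146.56, 146.56]. Speed limits (degrees/s): [147.25, 147.25, 180, 180, 180, 180].

### API

Orientations are given as a 3x3 rotation matrix whose columns are the frame's x, y, z axes.
In Python, from plant import robot, effector, solver, telemetry, viewer, job gives the robot as it stands. The module is installed in compiled form; this text tells all that it offers. Calls block until the motion is done:
- robot.move_to(position, orientation): joint-space move of the TCP to a pose.
- robot.servo_line(position, orientation=None, rate=150, guard=None): straight line of the TCP; orientation=None keeps the orientation; rate is the mean speed in mm/s. With guard (N) it stops when the force on the tool has changed by that much, and returns True; else False.
- robot.move_joints(angles): joint-space move.
- effector.gripper_open() and effector.close_gripper(): open the fingers fully, or close them until they stop; the grip force is fixed at half the most.
- robot.wait(seconds).
- solver.inverse_kinematics(position, orientation): joint angles nearest the present ones, or None.
- telemetry.observe(): the state.
- viewer.snapshot(name): name is "side" or "top" or "wrist"; returns the picture (384x512x3 uint8, red, green, blue); there is no depth.
- viewer.camera_info(name): a dict with "vertical_fov" (degrees; the focal length in pixels is half the picture's height over the tangent of half this angle, whatever the lens; pixels are square), "cx", "cy" (the principal point, pixels), "rvec" (rotation vector, rad) and "tvec" (3), from world to camera coordinates, as OpenCV has them. Camera axes: x right, y down, z forward; pixel columns grow to the right and rows downward; lengths in mm; the calibration is good to about 2 mm. A picture is of the moment at which its call begins: read the wrist's pose just before it. camera_info takes no time and is no camera call; for the wrist camera it gives the pose at the moment of the call.
A pose or a line that the arm cannot do raises robot.MotionError and nothing moves.
- job.job_done(): hands the job in; it is judged then, once.
The state is a dict: "clock": time; "q": joint angles; "qd": joint speeds; "tau": joint torques, N m; "tool_pos": TCP position; "ee_rot": TCP orientation; "wrist_force": force on the tool from outside, world axes, zero at the start; "wrist_torque": the same for the moment, N m; "gripper_width": opening from 0.0 (shut) to 1.0 (fully open); "finger_force": force on a finger pad.
Only numpy, scipy, OpenCV 4.12 (cv2) and the standard library are available. Lean on these libraries where they do the work, as an engineer would, in place of code of your own. Each camera call takes 0.05 s, during which the arm holds its last target. There are 200 camera calls.

## Working session

There is one attempt and no reset: what is moved stays moved. The work goes in short steps, each a Python script; the robot and the scene stay as the last script left them, time stands still between calls to the robot, and variables do not carry over. Pictures are saved under pics/ and viewed, at most 10 in all, crops included, and the job is handed in when it is done.

```bash
mkdir -p pics; ls; python3 - <<'E'
from plant import robot, effector, solver, telemetry, viewer, job
import cv2
for n in ("top","side"):
    im=viewer.snapshot(n); cv2.imwrite(f"pics/{n}0.png",cv2.resize(im[:,:,::-1],(800,600),interpolation=cv2.INTER_CUBIC))
    print(viewer.camera_info(n))
s=telemetry.observe();print(s["clock"],s["ee_rot"])
E
```

```text
pics
{'vertical_fov': 50.03960917517376, 'cx': 253.6442741630434, 'cy': 192.5682766665062, 'rvec': array([ 2.09192277, -2.13812085,  0.22177276]), 'tvec': array([ -13.66891311,  511.13102735, 1497.20420188])}
{'vertical_fov': 56.01666486882446, 'cx': 255.41454851699325, 'cy': 189.8101872532283, 'rvec': array([ 0.92832144, -2.41203057,  1.11778302]), 'tvec': array([361.26384921, 287.35069059, 828.54668578])}
0.1 [[ 9.57727796e-01  2.87675657e-01 -4.30672848e-04]
 [ 2.87675979e-01 -9.57726636e-01  1.49061370e-03]
 [ 1.63464167e-05 -1.55149640e-03 -9.99998796e-01]]
```

View pics/top0.png

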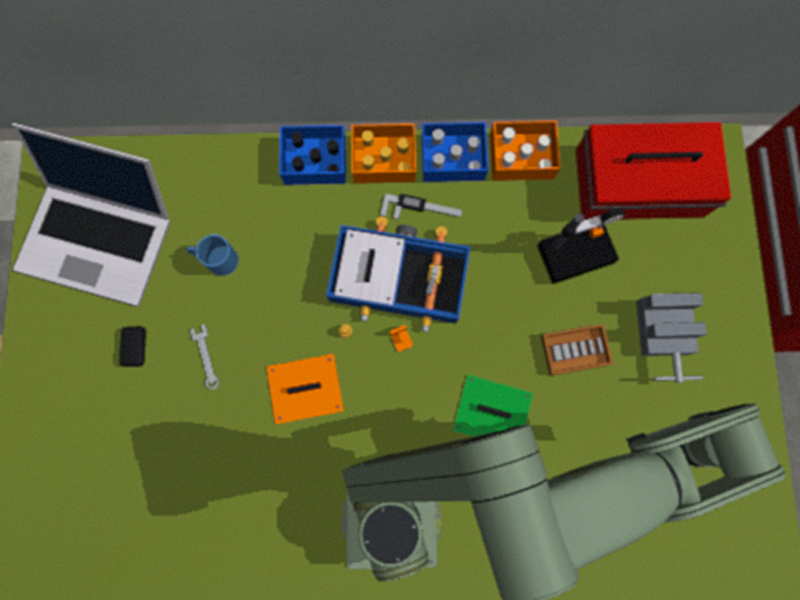

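View pics/side0.png

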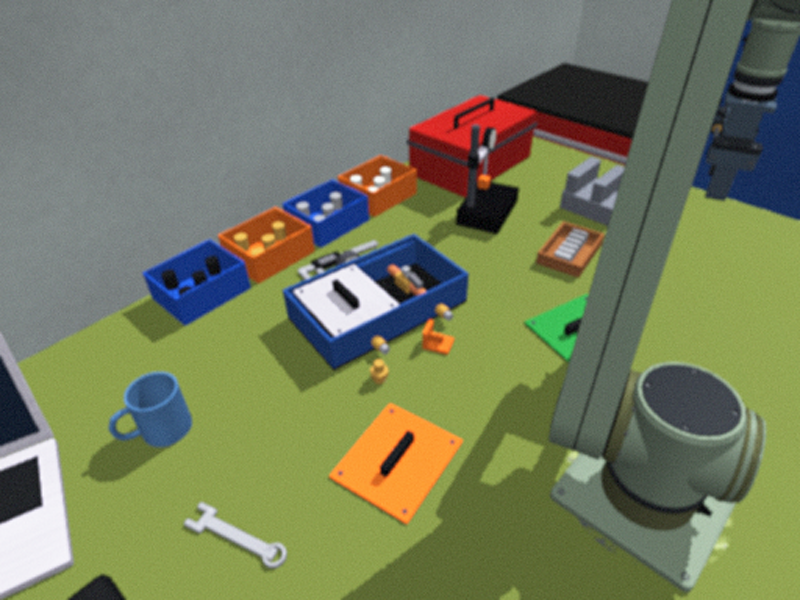

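The top view shows the aluminium cover on the left (+y) bay with its ridge at about (368,265). The grey valve is exposed on the right, and the box rim corners are at (341,226), (469,241), (459,321) and (328,301). The side view agrees with this layout.

```bash
cat > h.py <<'E'
import numpy as np, cv2
from plant import robot, effector, solver, telemetry, viewer, job
def ray(info,uv,z):
    "pixels (512x384) -> world points at height z"
    R=cv2.Rodrigues(info["rvec"])[0]; t=np.array(info["tvec"]).ravel()
    f=192/np.tan(np.radians(info["vertical_fov"]/2)); c=-R.T@t
    uv=np.atleast_2d(np.array(uv,float))
    d=np.c_[(uv[:,0]-info["cx"])/f,(uv[:,1]-info["cy"])/f,np.ones(len(uv))]@R
    z=np.broadcast_to(z,len(uv))
    return c+d*((z-c[2])/d[:,2])[:,None]
def proj(info,P):
    f=192/np.tan(np.radians(info["vertical_fov"]/2))
    K=np.array([[f,0,info["cx"]],[0,f,info["cy"]],[0,0,1.]])
    return cv2.projectPoints(np.array(P,float).reshape(-1,1,3),np.array(info["rvec"]),np.array(info["tvec"]),K,None)[0][:,0]
def fit(local,world):
    "rigid 2D fit -> yaw, origin, residuals"
    local=np.array(local,float)[:,:2];world=np.array(world)[:,:2]
    lm,wm=local.mean(0),world.mean(0);a=local-lm;b=world-wm
    th=np.arctan2((a[:,0]*b[:,1]-a[:,1]*b[:,0]).sum(),(a*b).sum())
    R=np.array([[np.cos(th),-np.sin(th)],[np.sin(th),np.cos(th)]])
    o=wm-R@lm
    return th,o,np.linalg.norm(local@R.T+o-world,axis=1)
def down(th):
    "tool down, tool y (closing line) along direction th"
    y=np.array([np.cos(th),np.sin(th),0]);z=np.array([0,0,-1.])
    return np.c_[np.cross(y,z),y,z]
E
python3 - <<'E'
from h import *
i=viewer.camera_info("top")
c=np.array([(341,226),(469,241),(459,321),(328,301)])/1.5625
W=ray(i,c,74);th,o,r=fit([(90,160),(90,-160),(-90,-160),(-90,160)],W)
print(np.degrees(th),o,r)
print("ridge",ray(i,np.array([368,265])/1.5625,89))
print("bystanders",ray(i,np.array([(345,330),(401,338)])/1.5625,42))
R=np.array([[np.cos(th),-np.sin(th)],[np.sin(th),np.cos(th)]])
print("pred ridge",o+R@[0,84])
# wrist camera geometry rel. to TCP
w=viewer.camera_info("wrist");s=telemetry.observe();Rw=cv2.Rodrigues(w["rvec"])[0]
print("cam in tool",s["ee_rot"].T@(-Rw.T@np.array(w["tvec"]).ravel()-s["tool_pos"]),"axes in tool",(s["ee_rot"].T@Rw.T).round(2),w["vertical_fov"])
for p in ([*o,350],[*(o-R@[60,0]),330]):
  for k in (0,90,180,-90): print(k,solver.inverse_kinematics(p,down(th+np.radians(k))))
E
```

```text
-9.246239297254348 [577.55739507 -33.05850081] [ 5.6012521  10.12607687  9.77251244  5.20504756]
ridge [[591.85441914  40.8832753   89.        ]]
bystanders [[444.09443113 100.07394869  42.        ]
 [421.74958575 -34.12092411  42.        ]]
pred ridge [591.05432877  49.85008006]
cam in tool [  81.38569189    0.26923063 -169.34629333] axes in tool [[ 0.   -0.96 -0.29]
 [ 1.    0.    0.  ]
 [-0.   -0.29  0.96]] 60.693206364467095
0 [-4.41500050e+00  1.58184854e+01  7.40203018e+01 -2.54444375e-14
  9.01612128e+01  4.83123880e+00]
90 [-4.41500050e+00  1.58184854e+01  7.40203018e+01 -2.54444375e-14
  9.01612128e+01 -8.51687612e+01]
180 None
-90 [-4.41500050e+00  1.58184854e+01  7.40203018e+01 -2.54444375e-14
  9.01612128e+01  9.48312388e+01]
0 [-3.85678680e+00  1.02093418e+01  8.41837775e+01 -2.54444375e-14
  8.56068806e+01  5.38945250e+00]
90 [-3.85678680e+00  1.02093418e+01  8.41837775e+01 -2.54444375e-14
  8.56068806e+01 -8.46105475e+01]
180 None
-90 [-3.85678680e+00  1.02093418e+01  8.41837775e+01 -2.54444375e-14
  8.56068806e+01  9.53894525e+01]
```

```bash
python3 - <<'E'
from h import *
th=np.radians(-9.2);o=np.array([578,-33]);R=np.array([[np.cos(th),-np.sin(th)],[np.sin(th),np.cos(th)]])
p=telemetry.observe()["tool_pos"]
robot.servo_line([p[0],p[1],330],rate=250)
robot.move_to([*(o+R@[50,0]),265],down(th+np.pi/2))
effector.close_gripper()
i=viewer.camera_info("wrist");im=viewer.snapshot("wrist")
np.savez("w1.npz",**i);cv2.imwrite("pics/w1.png",cv2.resize(im[:,:,::-1],(800,600),interpolation=cv2.INTER_CUBIC))
s=telemetry.observe();print(s["clock"],s["tool_pos"],s["wrist_force"])
E
```

```text
4.5833 [627.36620231 -40.98247517 264.99279753] [-0.56316503 -0.20273851  0.12163599]
```

View pics/w1.png

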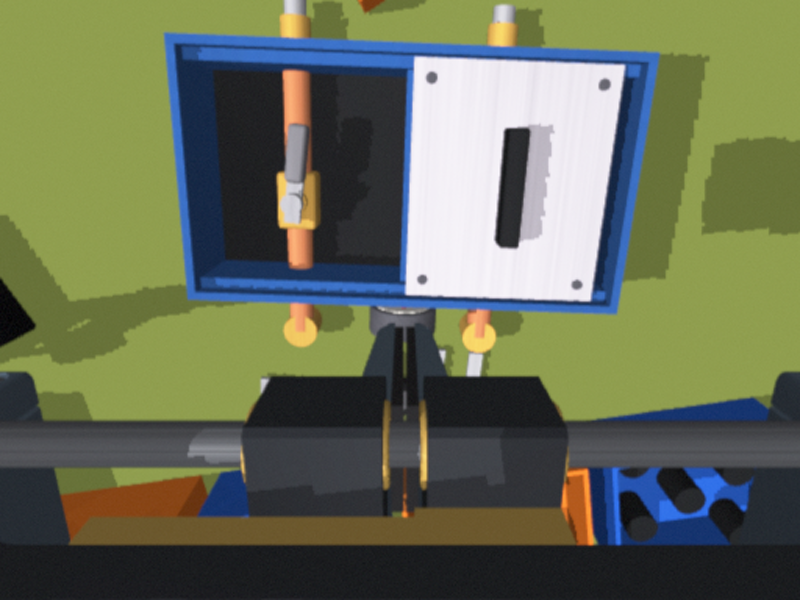

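The wrist view is clear. Rim corners are at (165,33), (659,53), (615,313) and (190,300), the ridge top is around (513,187), and the cover is on the +y bay. The grey handle at about (297,150) points towards the robot.

```bash
python3 - <<'E'
from h import *
i=dict(np.load("w1.npz"));i={k:(v if v.ndim else float(v)) for k,v in i.items()}
S=1.5625
W=ray(i,np.array([(165,33),(659,53),(615,313),(190,300)])/S,74)
th,o,r=fit([(-90,-160),(-90,160),(90,160),(90,-160)],W)
print(np.degrees(th),o,r, [np.linalg.norm(W[a,:2]-W[(a+1)%4,:2]).round(1) for a in range(4)])
R=np.array([[np.cos(th),-np.sin(th)],[np.sin(th),np.cos(th)]])
L=lambda uv,z:((ray(i,np.array(uv)/S,z)[:,:2]-o)@R).round(1)
print("cover corners",L([(414,56),(625,65),(592,301),(405,295)],67))
print("ridge top",L([(507,128),(530,128),(518,247),(495,247)],89))
print("grey axis,tip",L([(293,205),(297,125)],54))
np.savez("box.npz",th=th,o=o)
E
```

```text
-11.179856723733096 [579.9811032  -31.54379652] [1.37993193 1.49006223 2.54966419 2.06620176] [np.float64(317.5), np.float64(177.9), np.float64(315.6), np.float64(179.6)]
cover corners [[-82.7   1.1]
 [-82.1 140.8]
 [ 82.3 142. ]
 [ 82.6   1. ]]
ridge top [[-39.3  62.3]
 [-39.8  77.1]
 [ 38.3  77.1]
 [ 38.9  61.3]]
grey axis,tip [[ 19.9 -84.1]
 [-36.7 -79.7]]
```

```bash
cat >> h.py <<'E'
try:
    _b=np.load("box.npz");TH=float(_b["th"]);O=_b["o"];RB=np.array([[np.cos(TH),-np.sin(TH)],[np.sin(TH),np.cos(TH)]])
except OSError: pass
def B(x,y,z): return [*(O+RB@[x,y]),z]
def loc(): s=telemetry.observe();return ((s["tool_pos"][:2]-O)@RB).round(1),s["tool_pos"][2].round(1),s["wrist_force"].round(1),round(s["clock"],1)
E
python3 - <<'E'
from h import *
D=down(TH+np.pi/2)
robot.move_to(B(0,106,120),D)
print(robot.servo_line(B(0,106,74),rate=60,guard=5),loc())
print(robot.servo_line(B(0,-64,74),rate=60,guard=14),loc())
robot.servo_line(B(0,loc()[0][1]+8,74),rate=60)
robot.servo_line(B(0,loc()[0][1],150),rate=120)
robot.move_to(B(50,0,265),D)
i=viewer.camera_info("wrist");im=viewer.snapshot("wrist")
np.savez("w2.npz",**i);cv2.imwrite("pics/w2.png",cv2.resize(im[:,:,::-1],(800,600),interpolation=cv2.INTER_CUBIC));print(loc())
E
```

```text
False (array([  0.3, 106.1]), np.float64(74.3), array([0.2, 0.9, 0.2]), 6.3)
False (array([ -0. , -63.9]), np.float64(74.0), array([ 0.1,  1.9, -0.6]), 9.2)
(array([48.5, -0.6]), np.float64(262.4), array([ 0.2, -0.3, -1.6]), 11.0)
```

View pics/w2.png

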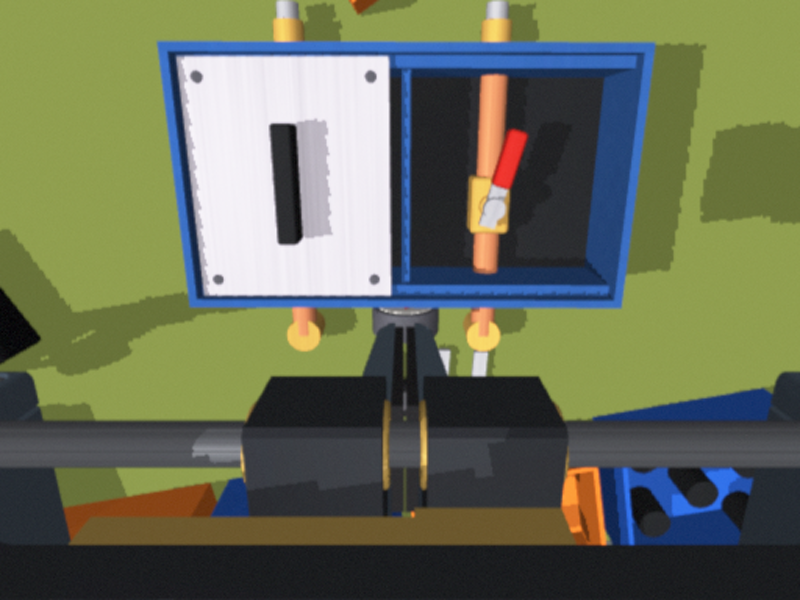

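The cover is now at the left (-y) end, with its ridge at about (286,184). The red handle is bare, with its axis at (494,208) and tip at (517,131), already turned slightly towards +y.

```bash
python3 - <<'E'
from h import *
i=dict(np.load("w2.npz"));i={k:(v if v.ndim else float(v)) for k,v in i.items()}
S=1.5625
L=lambda uv,z:((ray(i,np.array(uv)/S,z)[:,:2]-O)@RB).round(1)
print("box",L([(158,42),(655,43),(621,307),(192,306)],74))
print("cover",L([(177,56),(389,55),(391,296),(203,298)],67))
print("ridge",L([(270,124),(296,124),(301,243),(278,243)],89))
a,t=L([(494,208),(517,131)],54);print(a,t,np.arctan2(t[1]-a[1],a[0]-t[0]))
E
```

```text
box [[ -89.4 -158.8]
 [ -89.   159.1]
 [  89.   158.9]
 [  88.7 -157.9]]
cover [[ -82.2 -150.5]
 [ -82.8  -11.2]
 [  82.9  -11. ]
 [  84.7 -151.9]]
ridge [[-39.2 -87. ]
 [-39.2 -70.4]
 [ 38.2 -71.5]
 [ 38.2 -87.2]]
[19. 65.] [-35.3  78.5] 0.24367827374282114
```

```bash
python3 - <<'E'
from h import *
def pose(t,off,z=44,r=40):
    d=np.array([-np.cos(t),np.sin(t)]);v=np.array([np.sin(t),np.cos(t)])
    return B(*(np.array([19.5,65.5])+r*d-off*v),z), down(TH+np.pi/2-t)
robot.move_to(*pose(0.1,25,110))
hit=robot.servo_line(pose(0.1,25)[0],rate=60,guard=6);print(hit,loc())
if not hit:
    for t in list(np.linspace(.2,1.4,9))+[1.571]:
        hit=robot.servo_line(*pose(t,17),rate=50,guard=14)
        if hit: break
    print("arc",hit,round(t,2),loc())
    off=17
    while not hit and off>5:
        off-=2;hit=robot.servo_line(*pose(1.571,off),rate=20,guard=10)
    print("press",hit,off,loc())
    q=telemetry.observe()
    if t>1.5:
        robot.servo_line(pose(1.571,24)[0],rate=50)
        robot.servo_line(pose(1.571,24,150)[0],rate=120)
        robot.move_to(B(50,0,265),down(TH+np.pi/2))
        i=viewer.camera_info("wrist");im=viewer.snapshot("wrist")
        np.savez("w3.npz",**i);cv2.imwrite("pics/w3.png",cv2.resize(im[:,:,::-1],(800,600),interpolation=cv2.INTER_CUBIC));print(loc())
E
```

```text
False (array([-22.4,  44.7]), np.float64(44.4), array([-0.3,  0.3, -0.8]), 13.0)
arc False 1.57 (array([  2.8, 105.5]), np.float64(44.0), array([-1. ,  0.8, -0.7]), 16.1)
press False 5 (array([  3.8, 105.6]), np.float64(43.9), array([-24.5,   7.8,  17.9]), 17.6)
(array([49.8,  0.3]), np.float64(264.4), array([-0.5,  0.1, -0.7]), 20.8)
```

View pics/w3.png

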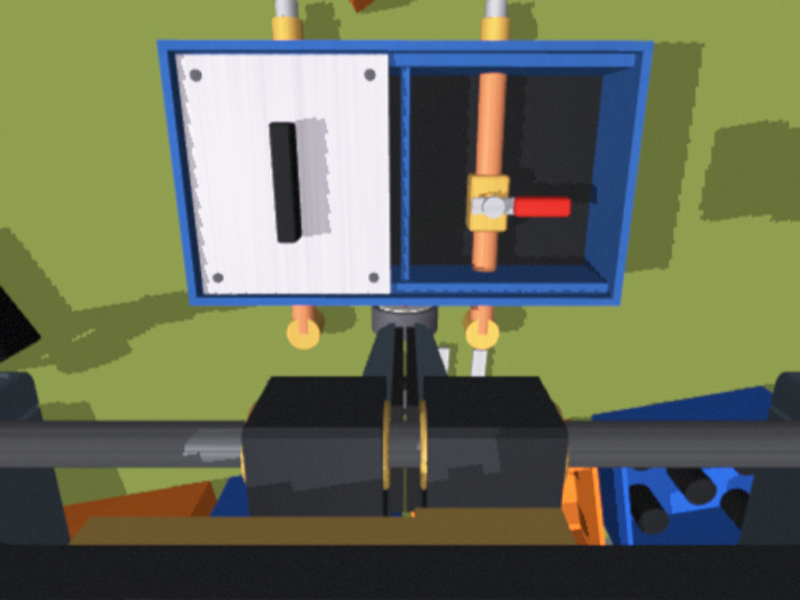

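The red handle lies straight across its pipe, from its axis at (494,207) to its tip at (570,207). The cover is unchanged at the far end, and the robot is clear of everything.

```bash
python3 -c "
from plant import robot,job
robot.wait(0.3);print(job.job_done())"
```

```text
the job is handed in; nothing more can be done
None
```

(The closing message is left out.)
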